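# Open the counterweighted guard and load a keyed disc

## Robot

A 6-joint arm with a two-finger parallel gripper is mounted at the origin on the work surface. World frame = base frame: x ahead of the robot, y to its left, z up, the work surface at z = 0. Lengths are in mm, angles in rad, forces in N, time in s.
With the tool pointing down it reaches from about 250 to 775 mm from the base axis. Payload 8.9 kg.
Tool frame: the origin (TCP) lies midway between the tips of the shut fingers; the grasp point (between the pads) lies 19 mm behind it (bot.grasp_offset is the distance from the TCP to the grasp point, in mm); z points along the fingers, y is the direction in which the jaws open and shut (so a half turn about z gives the same grasp; the last joint's range is limited). The gripper opens to 85 mm and grips with 20 to 120 N. Pads are 22 mm wide; open, the fingers measure 114 mm over their backs; the gripper's body (76 mm by 85 mm) begins 54 mm behind the grasp point. The pads swing forward as they close: fully open they stand 13 mm farther back than shut.
Start: joints at [-1.421, 0.291, -0.153, 1.127, 0, 1.431], TCP at [149.523, -503.256, 231.305] pointing down, gripper open.
Joint ranges: [-2.52, 2.52], [-0.91, 1.74], [-1.3, 1.37], [-1.96, 2.02], [-1.52, 1.47], [-3.14, 3.14]. Speed limits (rad/s): [2.22, 2.22, 2.79, 3.14, 3.14, 3.14].

## Interface

Orientations are given as a rotation vector (axis times angle).
In Python, from cell import bot gives the robot as it stands.
- The arm moves only by the shell command python3 -m inch 'ROWS' [FORCE]. ROWS is JSON, a list of rows, each an object of numbers: "grip": the finger opening in mm, from 0 to 85.4; "dx", "dy", "dz": the shift along the tool's x, y, z in mm; "wx", "wy", "wz": the turn, a rotation vector about the tool's x, y, z in rad. In form: [{"grip": .., "dx": .., "dy": .., "dz": .., "wx": .., "wy": .., "wz": ..}, ...]. A call has exactly 5 rows; each row is the pose to reach, as a shift and turn from the pose commanded when the call began, along the tool's axes at that moment; what a row does not reach only later rows make up. A row lasts 1/8 s, in which the tool goes at most 62.5 mm and 10.7 degrees, less where a joint would pass 70% of its speed; a pose out of reach is approached as far as the arm can. A call with a gripper value outside its range is refused whole. The fingers move at their own pace and stop on an object; FORCE is the grip in N (left out, the last holds). Time passes only in rows, so rows that repeat a pose let the fingers close, or fill a call up. It gives the time, the measured TCP pose, the force and the opening at its end, in the units of the state.
- bot.sense(): the state, without advancing time (a new reading comes with each control period).
- bot.snapshot(name): name is "scene" or "top" or "wrist"; returns (picture, depth): 384x512x3 uint8, blue, green, red; 384x512 float32, mm along the optical axis (not along the pixel's ray), 0 where there is no reading.
- bot.calibration(name): a dict with "fx", "fy", "cx", "cy" (pixels), "R" (3x3) and "t" (3): a world point X has camera coordinates R X + t. Camera axes: x right, y down, z forward; pixel columns grow to the right and rows downward; lengths in mm; the calibration is good to about 2 mm. The wrist camera is an equidistant fisheye: a pixel r from the principal point sees the ray r / f radians off the axis. A picture is of the moment at which its call begins: read the wrist's pose just before it. calibration takes no time and is no camera call; for the wrist camera it gives the pose at the moment of the call.
- bot.close_job(): hands the job in, once; it reports no verdict.
The state is a dict: "t": time; "joints": joint angles; "joint_vel": joint speeds; "effort": joint torques, N m; "tool_pos": TCP position; "tcp_rot": TCP orientation; "ft_force": force on the tool from outside, world axes, zero at the start; "torque": the same for the moment, N m; "gripper_width": finger opening in mm.
Only numpy, scipy, OpenCV 4.12 (cv2) and the standard library are available. Lean on these libraries where they do the work, as an engineer would, in place of code of your own. Each camera call takes 0.05 s, during which the arm holds its last target.

## Task

Get the brushing stand ready for the brass disc: swing its counterweighted yellow guard up and right over, guiding it so that it never falls or slams, until it rests fully open by itself with your hand off it. Then take the disc by its flat-sided tang from the wooden cradle, enter its stub into the spindle's bore, and turn it by feel until its keys drop into the keyway and the disc sits flush on the spindle; let go. Leave the tins, the jar, the wire brush and the spanner where they are.

Things in the scene. Friction and masses are not known exactly. Their poses are not given: they have to be found in the camera images.
- stand_machine: Grey brushing stand, fixed: casting 200 (x) by 235 (y, -90 to +145) by 40 mm high. Origin on the table under the spindle axis, z up; its +y points to the guard's hinge side, -y to the side of the shut guard's handle; its yaw is within 0.25 rad of the world's. Two hinge posts at x = +-76, y = 110 reach z = 148; two 12 mm rest posts at x = +-55, y = -72 reach z = 124.
- spindle_face (a point): Centre of the flat top of the spindle, 75 mm above the table; axes as stand_machine (they do not show the spindle's own angle). The spindle is a locked steel block 80 x 80 mm, 35 mm high, with a bore 24 mm across in its top and a keyway right across it.
- bore_floor (a point): Floor of the bore, 35 mm under spindle_face, axes as stand_machine. The keyway is a straight slot 14 mm wide through the bore, reaching 28 mm from the axis on both sides, as deep as the bore. It runs about along stand_machine's y (towards and away from the hinge), but up to 0.6 rad to either side: its direction is not measured and must be seen or felt.
- guard_handle (a point): Middle of the guard's handle: black bar 16 mm in diameter, 100 mm clear along stand_machine's x between two arms, 210 mm from the hinge axis, 130 mm above the table when shut. The window frame's edge is 51 mm from the bar's axis, towards the hinge; else it is free and can be pinched from above at any guard angle, turning in the fingers. Its axes turn with the guard.
- guard_hinge (a point): Guard's hinge axis, 130 mm above the table at y = 110 of stand_machine, running along stand_machine's x; axes as stand_machine. The yellow guard frame with a clear window weighs 0.5 kg; a steel counterweight of 0.44 to 0.66 kg is clamped on a short tail behind the hinge, 60 to 80 mm from its axis.
- guard (a joint): Guard angle (rad): 0 shut and level; grows as the handle swings up and over to stand_machine's +y; 2.0 is the open stop, 25 degrees beyond upright. Below its balance point (unknown, 0.4 to 1.2) it falls shut, beyond it falls open; under 3 N at the handle holds it. Damped, but let go too early it gathers speed; over 2 rad/s either way counts as falling or slamming.
- disc: Brass disc on a steel arbor, 0.36 to 0.54 kg: 100 mm in diameter, 8 mm thick. Origin: centre of its underside; z up. Below is a round stub 20 mm in diameter down to z = -30, nose tapered to 12 mm. Two keys 10 mm wide stand out of it along the disc's +x and -x to 22 mm from the axis, z = 0 to -14 (alike: a half turn is the same). Its +x starts within 0.9 rad of world -y.
- disc_tang (a point): Middle of the flat-sided steel tang to grip the disc by, 28 mm above the disc's origin, axes as the disc: 44 mm long (x), 16 mm wide (y), 40 mm high, its foot on the disc's top. With the stub in the bore and the keys across the keyway the disc stands 14 mm above spindle_face; when they meet (within about 0.1 rad) it drops flush.
- cradle: Wooden ring on which the disc lies, 86 mm outside, 62 mm inside, 45 mm high, fixed. Origin: centre of its underside.
- tin_red: Bystander: red paint tin, 84 mm in diameter, 95 mm high, origin under its centre.
- tin_white: Bystander: white paint tin, 84 mm in diameter, 95 mm high, origin under its centre.
- jar: Bystander: glass jar with blue cap, 60 mm in diameter, 110 mm high, origin under its centre.
- wire_brush: Bystander: wooden wire brush lying bristles down, 260 by 28 by 40 mm, long along its x, origin under its middle.
- spanner: Bystander: spanner lying flat, 180 mm long along its x, origin under its middle.
Mind the look-alikes: they are no part of the job. What is shaped like the disc but blue or orange is not meant.

How it is judged:
By the outcome, as a careful person would: the job done as asked, in the order asked, and still so for the second after the job is handed in, with the robot touching nothing.
It also fails if it takes over 72 s, if anything falls off the work surface, if the arm or the gripper's body presses on something with over 40 N, if the wrist force passes 120 N, or if a joint passes its speed limit or range.

## Working session

There is one attempt and no reset: what is moved stays moved. The work goes in short steps, Python scripts to look and compute and a shell command to move; the robot and the scene stay as the last step left them, time stands still between calls to the robot, and variables do not carry over. Pictures are saved under pics/ and viewed, and the job is handed in when it is done.

```bash
ls; mkdir -p pics
python3 - <<'E'
from cell import bot
import cv2,numpy as np
s=bot.sense();print(s)
for n in ("scene","top"):
    im,d=bot.snapshot(n);cv2.imwrite(f"pics/{n}0.png",im);np.savez(f"{n}0.npz",im=im,d=d,**bot.calibration(n));print(n,bot.calibration(n))
E
```

```text
pics
{'t': 0.0, 'joints': array([-1.42132902e+00,  2.91288294e-01, -1.54113225e-01,  1.12670852e+00,
        2.09146519e-05,  1.43149987e+00]), 'joint_vel': array([ 0.00082213,  0.00145847, -0.00110501, -0.00042298, -0.00040492,
       -0.00061073]), 'effort': array([-2.69247303e-04, -5.37145972e+01,  3.31371152e+01,  1.59511826e-02,
       -2.67516434e-04, -2.03737912e-06]), 'tool_pos': array([ 149.44945176, -502.82513438,  230.73303648]), 'tcp_rot': array([-3.10760435e+00, -4.51825715e-01, -2.23487410e-05]), 'ft_force': array([-0.77787583, -0.22823114, -1.05647981]), 'torque': array([-0.02547302,  0.03074515,  0.02354255]), 'gripper_width': 85.05300387927839}
scene {'fx': 460.3122513377187, 'fy': 460.3122513377187, 'cx': 259.87363472221205, 'cy': 193.78553999273447, 'R': array([[ 0.09755626,  0.99509801,  0.0162087 ],
       [ 0.72946872, -0.06041675, -0.68134074],
       [-0.67702154,  0.07829279, -0.7317869 ]]), 't': array([ -27.31859242, -333.58730945, 1688.12132339])}
top {'fx': 482.8908094649343, 'fy': 482.8908094649343, 'cx': 253.17376707368936, 'cy': 195.5229969696287, 'R': array([[ 0.02026877, -0.99978907, -0.00331439],
       [-0.98684909, -0.01947448, -0.16046687],
       [ 0.16036848,  0.00652327, -0.98703566]]), 't': array([ -21.5210224 ,  566.57459599, 1377.25883178])}
```

View pics/scene0.png

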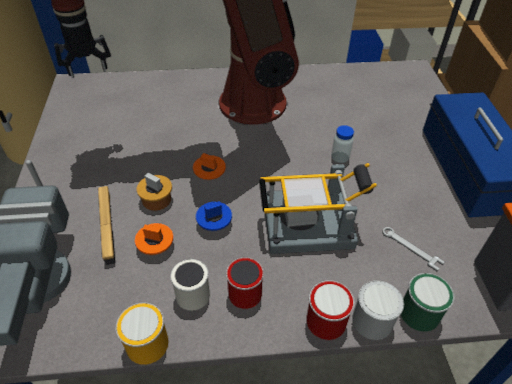

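View pics/top0.png

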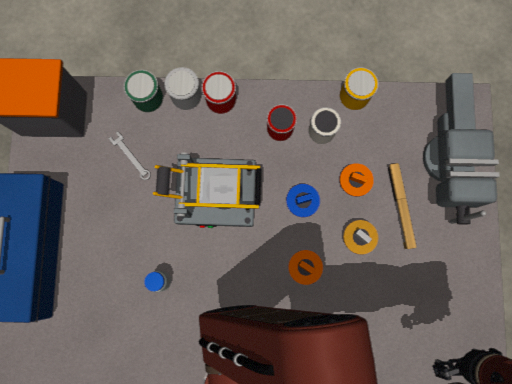

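The brass disc, with its grey tang, is at top px (361,237). The guard's handle bar is at about (262,185), with the hinge and counterweight at about (165,180). Next I'll zoom in and measure.

```bash
cat > h.py <<'E'
import numpy as np,cv2
def load(n):
    z=np.load(n+'.npz');return z
def pts(z):
    d=z['d'];h,w=d.shape;v,u=np.mgrid[:h,:w]
    c=np.stack([(u-z['cx'])/z['fx']*d,(v-z['cy'])/z['fy']*d,d],-1)
    P=(c-z['t'])@z['R'];P[d==0]=np.nan
    return P
def proj(z,X):
    c=np.asarray(X)@z['R'].T+z['t'];return np.stack([c[...,0]/c[...,2]*z['fx']+z['cx'],c[...,1]/c[...,2]*z['fy']+z['cy']],-1)
E
python3 - <<'E'
from h import *
z=load('top0');im=z['im']
a=cv2.resize(im[140:240,140:280],None,fx=5,fy=5,interpolation=cv2.INTER_CUBIC);cv2.imwrite('pics/t_stand.png',a)
a=cv2.resize(im[210:265,330:390],None,fx=9,fy=9,interpolation=cv2.INTER_CUBIC);cv2.imwrite('pics/t_disc.png',a)
s=load('scene0')
a=cv2.resize(s['im'][150:260,240:390],None,fx=5,fy=5,interpolation=cv2.INTER_CUBIC);cv2.imwrite('pics/s_stand.png',a)
P=pts(z)
def at(u,v):return np.round(np.nanmedian(P[v-1:v+2,u-1:u+2].reshape(-1,3),0),1)
for p in [(361,237),(350,230),(345,150),(240,205),(262,185),(220,187),(185,190),(155,282),(205,190)]:print(p,at(*p))
E
```

```text
(361, 237) [ 447.6 -318.1   88.5]
(350, 230) [ 470.3 -293.1   51.4]
(345, 150) [ 722.2 -290.7   -1.9]
(240, 205) [525.8  25.  132.8]
(262, 185) [ 6.073e+02 -3.620e+01 -1.000e-01]
(220, 187) [575.2  81.8 131.5]
(185, 190) [577.5 189.3  43.1]
(155, 282) [311.6 253.  109.9]
(205, 190) [566.  123.4 132. ]
```

View pics/t_stand.png

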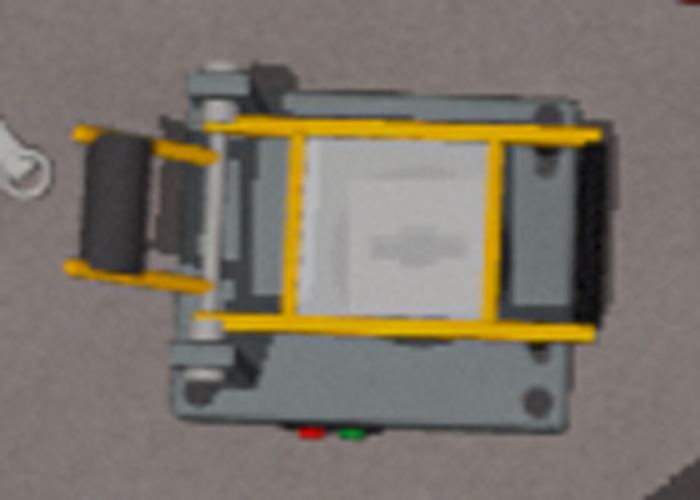

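View pics/t_disc.png

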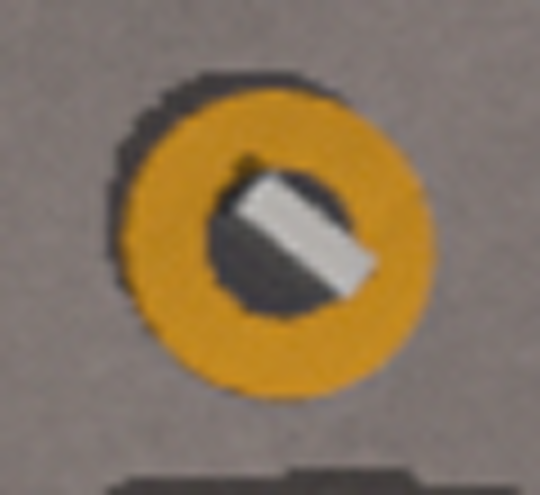

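View pics/s_stand.png

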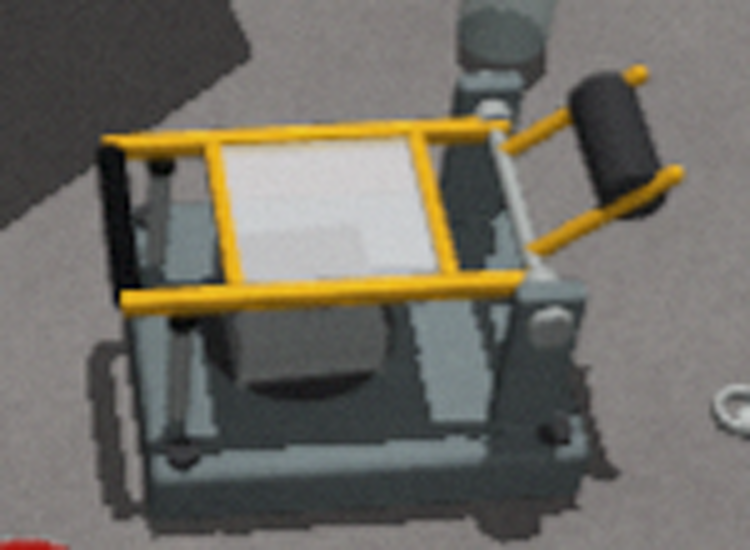

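```bash
cat >> h.py <<'E'
def ray(z,u,v,h):
    d=np.array([(u-z['cx'])/z['fx'],(v-z['cy'])/z['fy'],1])@z['R'];o=-z['t']@z['R']
    return o+d*(h-o[2])/d[2]
E
python3 - <<'E'
from h import *
z=load('top0');s=load('scene0')
f=lambda x,y:(140+(x+.5)/5-.5,140+(y+.5)/5-.5)
g=lambda x,y:(240+(x+.5)/5-.5,150+(y+.5)/5-.5)
e=lambda x,y:(330+(x+.5)/9-.5,210+(y+.5)/9-.5)
for n,q,h in [('handle far',(596,140),130),('handle near',(590,325),130),('hinge far',(219,75),130),('hinge near',(206,370),130),
 ('slotL',(370,247),75),('slotR',(466,246),75),('bore',(418,245),75),('blk',(350,178),75),('cast FL',(285,95),40),('cast FR',(578,100),40),('cast NR',(567,430),40),('cast NL',(172,416),40)]:
    print(n,np.round(ray(z,*f(*q),h),1))
for n,q,h in [('S handle near',(112,150),130),('S handle far',(128,298),130),('hinge',(497,105),130),('hinge',(545,325),130)]:
    print(n,np.round(ray(s,*g(*q),h),1))
for n,q,h in [('disc c',(279,245),53),('tang a',(254,190),93),('tang b',(362,280),93)]:
    print(n,np.round(ray(z,*e(*q),h),1))
# disc mask
P=pts(z);hsv=cv2.cvtColor(z['im'],cv2.COLOR_BGR2HSV)
reg=np.zeros(hsv.shape[:2],bool);reg[212:262,335:385]=1
m=reg&(hsv[...,0]>12)&(hsv[...,0]<32)&(hsv[...,1]>150)
print('disc', m.sum(), np.nanmedian(P[m],0)); c=cv2.minEnclosingCircle(np.argwhere(m)[:,::-1].astype(np.float32));print(c,ray(z,*c[0],53))
m=reg&(P[...,2]>86)&(P[...,2]<99);q=P[m];print('tang',m.sum(),np.median(q,0),q.mean(0));print(cv2.minAreaRect(q[:,:2].astype(np.float32)))
Ps=pts(s);hs=cv2.cvtColor(s['im'],cv2.COLOR_BGR2HSV)
reg[:]=0;reg[165:215,130:180]=1
m=reg&(hs[...,0]>12)&(hs[...,0]<32)&(hs[...,1]>150);c=cv2.minEnclosingCircle(np.argwhere(m)[:,::-1].astype(np.float32));print(c,ray(s,*c[0],53))
m=reg&(Ps[...,2]>90)&(Ps[...,2]<99);q=Ps[m];print('tang scene',m.sum(),np.median(q,0),q.mean(0));print(cv2.minAreaRect(q[:,:2].astype(np.float32)))
# yellow guard top
for zz,PP,HH in((z,P,hsv),(s,Ps,hs)):
    m=(HH[...,0]>20)&(HH[...,0]<32)&(HH[...,1]>180)&(PP[...,2]>122)&(PP[...,2]<145)&(abs(PP[...,0]-560)<120)&(PP[...,1]>-60)&(PP[...,1]<190)
    q=PP[m];print('yellow',m.sum(),q.min(0),q.max(0),cv2.minAreaRect(q[:,:2].astype(np.float32)))
E
```

```text
handle far [632.6 -24.9 130. ]
handle near [528.  -23.5 130. ]
hinge far [665.8 187.7 130. ]
hinge near [498.8 187.6 130. ]
slotL [579.  104.5  75. ]
slotR [580.7  48.9  75. ]
bore [580.7  76.7  75. ]
blk [619.5 117.4  75. ]
cast FL [676.6 161.7  40. ]
cast FR [676.9 -14.   40. ]
cast NR [478.6 -11.4  40. ]
cast NL [482.2 220.4  40. ]
S handle near [524.8 -20.4 130. ]
S handle far [630.3 -22.9 130. ]
hinge [507.5 194.  130. ]
hinge [665.7 184.1 130. ]
disc c [ 451.1 -322.9   53. ]
tang a [ 464.9 -306.6   93. ]
tang b [ 437.5 -339.8   93. ]
disc 695 [ 452.82889741 -320.62710669   52.49117304]
((360.2813720703125, 236.77239990234375), 17.372106552124023) [ 451.09518531 -322.08081457   53.        ]
tang 97 [ 450.45711564 -323.23158614   91.71363599] [ 451.43831703 -323.24743789   92.24386183]
((451.75433349609375, -323.0968322753906), (42.830047607421875, 17.5085506439209), 51.00165557861328)
((154.7291717529297, 191.3645782470703), 18.258607864379883) [ 470.95114442 -319.25122468   53.        ]
tang scene 72 [ 453.9197596  -321.60883626   93.33063275] [ 453.89026794 -322.50299049   93.24903386]
((452.42669677734375, -324.6828308105469), (46.89582824707031, 16.58000946044922), 51.99634552001953)
yellow 711 [518.30202339 -25.42573038 122.70217312] [641.47085075 189.98817219 143.90114899] ((579.9546508789062, 82.18193817138672), (214.7415771484375, 121.92615509033203), 89.52023315429688)
yellow 632 [519.51133943 -26.81997636 123.02926711] [644.16891257 189.90521318 141.65292786] ((582.05810546875, 81.7431640625), (215.90811157226562, 122.86727905273438), 89.3748550415039)
```

```bash
cat >> h.py <<'E'
from scipy.spatial.transform import Rotation as Rn
def down(yaw_deg):  # tool z down, tool y at yaw_deg in world
    a=np.radians(yaw_deg);y=np.array([np.cos(a),np.sin(a),0]);zz=np.array([0,0,-1.]);x=np.cross(y,zz)
    return Rn.from_matrix(np.stack([x,y,zz],1))
def delta(pos,rot=None):
    from cell import bot
    s=bot.sense();R0=Rn.from_rotvec(s['tcp_rot'])
    d=R0.inv().apply(np.asarray(pos)-s['tool_pos'])
    w=(R0.inv()*rot).as_rotvec() if rot is not None else np.zeros(3)
    return np.round(d,1),np.round(w,4)
def st():
    from cell import bot
    s=bot.sense();R=Rn.from_rotvec(s['tcp_rot']).as_matrix()
    print('t',round(s['t'],3),'pos',np.round(s['tool_pos'],1),'yawy',round(np.degrees(np.arctan2(R[1,1],R[0,1])),2),'tz',np.round(R[:,2],3),'F',np.round(s['ft_force'],1),'M',np.round(s['torque'],2),'w',round(s['gripper_width'],1),'j',np.round(s['joints'],2))
E
python3 -c "
from h import *;st();print(delta([580.5,-23.5,220],down(-90.6)))"
```

```text
t 0.1 pos [ 149.5 -502.9  230.8] yawy -73.45 tz [-0.     0.001 -1.   ] F [ 0.9 -0.7 -0.3] M [ 0.02 -0.01  0.02] w 85.4 j [-1.42  0.29 -0.15  1.13  0.    1.43]
(array([ 549.7, -336.7,   11.3]), array([-0.0011,  0.    ,  0.2993]))
```

```bash
python3 -m inch '[{"grip":50,"dx":40,"dy":-25,"dz":0,"wz":0.03},{"grip":50,"dx":85,"dy":-53,"dz":0,"wz":0.06},{"grip":50,"dx":130,"dy":-80,"dz":0,"wz":0.1},{"grip":50,"dx":180,"dy":-110,"dz":0,"wz":0.14},{"grip":50,"dx":230,"dy":-141,"dz":0,"wz":0.18}]' 20
python3 -c "
from h import *;st();print(delta([580.5,-23.5,220],down(-90.6)))"
```

```text
t 0.1 pos [ 149.5 -502.9  230.8] yawy -73.45 tz [-0.     0.001 -1.   ] F [ 0.9 -0.7 -0.3] M [ 0.02 -0.01  0.02] w 85.4 j [-1.42  0.29 -0.15  1.13  0.    1.43]
(array([ 549.7, -336.7,   11.3]), array([-0.0011,  0.    ,  0.2993]))invalid input
```

```bash
python3 -m inch '[{"grip":50,"dx":40,"dy":-25,"dz":0,"wx":0,"wy":0,"wz":0.03},{"grip":50,"dx":85,"dy":-53,"dz":0,"wx":0,"wy":0,"wz":0.06},{"grip":50,"dx":130,"dy":-80,"dz":0,"wx":0,"wy":0,"wz":0.1},{"grip":50,"dx":180,"dy":-110,"dz":0,"wx":0,"wy":0,"wz":0.14},{"grip":50,"dx":230,"dy":-141,"dz":0,"wx":0,"wy":0,"wz":0.18}]' 20
python3 -c "
from h import *;st();print(delta([580.5,-23.5,220],down(-90.6)))"
```

```text
t: 0.72
tool_pos: [330.7, -301.1, 231.2]
tcp_rot: [-3.137, -0.168, -0.0]
ft_force: [1.1, -0.9, 0.2]
gripper_width: 50.0
t 0.725 pos [ 330.7 -301.1  231.2] yawy -83.87 tz [ 0.  0. -1.] F [ 1.1 -0.9  0.2] M [-0.02 -0.12  0.02] w 50.0 j [-0.9   0.14 -0.34  1.08  0.    2.13]
(array([ 278. , -249.3,   11.2]), array([-1.000e-04, -0.000e+00,  1.174e-01]))
```

```bash
python3 -m inch '[{"grip":50,"dx":40,"dy":-36,"dz":2,"wx":0,"wy":0,"wz":0.03},{"grip":50,"dx":80,"dy":-72,"dz":4,"wx":0,"wy":0,"wz":0.05},{"grip":50,"dx":120,"dy":-108,"dz":6,"wx":0,"wy":0,"wz":0.08},{"grip":50,"dx":160,"dy":-144,"dz":8,"wx":0,"wy":0,"wz":0.1},{"grip":50,"dx":200,"dy":-179,"dz":10,"wx":0,"wy":0,"wz":0.117}]'
python3 -c "
from h import *;st();print(delta([580.5,-23.5,220],down(-90.6)))"
```

```text
t: 1.35
tool_pos: [510.1, -101.3, 221.1]
tcp_rot: [3.142, -0.014, -0.0]
ft_force: [0.3, -0.9, -0.3]
gripper_width: 49.9
t 1.35 pos [ 510.1 -101.3  221.1] yawy -90.5 tz [-0. -0. -1.] F [ 0.3 -0.9 -0.3] M [-0.09  0.02 -0.01] w 49.9 j [-0.34  0.29 -0.19  1.1  -0.    2.81]
(array([ 69.7, -78.4,   1.1]), array([0.    , 0.0002, 0.0018]))
```

```bash
python3 -m inch '[{"grip":50,"dx":30,"dy":-27,"dz":1,"wx":0,"wy":0,"wz":0},{"grip":50,"dx":60,"dy":-54,"dz":1,"wx":0,"wy":0,"wz":0},{"grip":50,"dx":75,"dy":-69,"dz":1,"wx":0,"wy":0,"wz":0},{"grip":50,"dx":78,"dy":-70,"dz":1,"wx":0,"wy":0,"wz":0},{"grip":50,"dx":78,"dy":-70,"dz":1,"wx":0,"wy":0,"wz":0}]'
python3 - <<'E'
from h import *
from cell import bot
st();print(delta([580.5,-23.5,220],down(-90.6)))
c=bot.calibration('wrist');print(c)
im,d=bot.snapshot('wrist');np.savez('wrist1.npz',im=im,d=d,**c);cv2.imwrite('pics/w1.png',im)
E
```

```text
t: 1.98
tool_pos: [587.3, -33.9, 220.0]
tcp_rot: [3.141, -0.013, -0.001]
ft_force: [-0.7, -0.4, -0.2]
gripper_width: 49.8
t 1.975 pos [587.3 -33.9 220. ] yawy -90.47 tz [-0.001 -0.    -1.   ] F [-0.7 -0.4 -0.2] M [ 0.02  0.06 -0.06] w 49.8 j [-0.18  0.42  0.    1.16 -0.    2.97]
(array([ -6.9, -10.4,  -0. ]), array([0.0001, 0.0009, 0.0023]))
{'fx': 297.3186396354542, 'fy': 297.3186396354542, 'cx': 255.81477501030662, 'cy': 194.14710145215673, 'R': array([[-7.35966241e-03, -9.99972647e-01, -7.35174810e-04],
       [-9.65160543e-01,  6.91114724e-03,  2.61567127e-01],
       [-2.61554892e-01,  2.63460747e-03, -9.65185007e-01]]), 't': array([-29.70320898, 536.21724388, 520.5936427 ])}
```

View pics/w1.png

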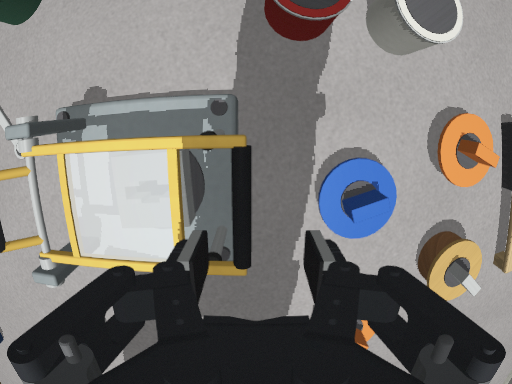

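Wrist view: the handle bar is at px (241,147)–(241,268), left of centre. Joint 6 is near its limit, so I'll use the other half-turn. First I'll locate the bar from this picture.

```bash
cat >> h.py <<'E'
def wray(z,u,v,h):
    a=np.array([u-z['cx'],v-z['cy']]);r=np.hypot(*a);th=r/z['fx']
    d=np.array([*(a/max(r,1e-9)*np.sin(th)),np.cos(th)])@z['R'];o=-z['t']@z['R']
    return o+d*(h-o[2])/d[2]
E
python3 - <<'E'
from h import *
z=load('wrist1')
for p in [(241,147),(242,207),(241,267)]:print(wray(z,*p,130))
E
```

```text
[628.87645602 -22.83171994 130.        ]
[579.72358271 -22.73989279 130.        ]
[523.73595722 -20.51938889 130.        ]
```

```bash
python3 -m inch '[{"grip":50,"dx":-4,"dy":-6,"dz":0,"wx":0,"wy":0,"wz":-0.18},{"grip":50,"dx":-8,"dy":-11,"dz":0,"wx":0,"wy":0,"wz":-0.36},{"grip":50,"dx":-8,"dy":-11,"dz":0,"wx":0,"wy":0,"wz":-0.54},{"grip":50,"dx":-8,"dy":-11,"dz":0,"wx":0,"wy":0,"wz":-0.72},{"grip":50,"dx":-8,"dy":-11,"dz":0,"wx":0,"wy":0,"wz":-0.9}]'
python3 -m inch '[{"grip":50,"dx":0,"dy":0,"dz":0,"wx":0,"wy":0,"wz":-0.18},{"grip":50,"dx":0,"dy":0,"dz":0,"wx":0,"wy":0,"wz":-0.36},{"grip":50,"dx":0,"dy":0,"dz":0,"wx":0,"wy":0,"wz":-0.54},{"grip":50,"dx":0,"dy":0,"dz":0,"wx":0,"wy":0,"wz":-0.72},{"grip":50,"dx":0,"dy":0,"dz":0,"wx":0,"wy":0,"wz":-0.9}]'
python3 -m inch '[{"grip":50,"dx":0,"dy":0,"dz":0,"wx":0,"wy":0,"wz":-0.18},{"grip":50,"dx":0,"dy":0,"dz":0,"wx":0,"wy":0,"wz":-0.36},{"grip":50,"dx":0,"dy":0,"dz":0,"wx":0,"wy":0,"wz":-0.54},{"grip":50,"dx":0,"dy":0,"dz":0,"wx":0,"wy":0,"wz":-0.72},{"grip":50,"dx":0,"dy":0,"dz":0,"wx":0,"wy":0,"wz":-0.9}]'
python3 -c "
from h import *;st();print(delta([579.5,-23,111],down(89.4)))"
```

```text
t: 2.65
tool_pos: [579.3, -23.4, 220.6]
tcp_rot: [2.831, 1.361, -0.0]
ft_force: [-0.1, 0.5, -0.7]
gripper_width: 49.6
t: 3.28
tool_pos: [579.2, -23.5, 220.5]
tcp_rot: [1.957, 2.457, -0.0]
ft_force: [-0.1, 0.5, -0.1]
gripper_width: 49.5
t: 3.9
tool_pos: [579.2, -23.4, 220.5]
tcp_rot: [-0.693, -3.064, 0.0]
ft_force: [0.1, -0.4, -0.1]
gripper_width: 49.9
t 3.9 pos [579.2 -23.4 220.5] yawy 64.5 tz [-0. -0. -1.] F [ 0.1 -0.4 -0.1] M [-0.02 -0.02  0.01] w 49.9 j [-0.17  0.4  -0.02  1.15 -0.    0.28]
(array([-1.000e-01,  5.000e-01,  1.095e+02]), array([-1.000e-04, -0.000e+00, -4.347e-01]))
```

```bash
python3 -m inch '[{"grip":50,"dx":0,"dy":0,"dz":10,"wx":0,"wy":0,"wz":-0.15},{"grip":50,"dx":0,"dy":0,"dz":25,"wx":0,"wy":0,"wz":-0.3},{"grip":50,"dx":0,"dy":0.5,"dz":45,"wx":0,"wy":0,"wz":-0.435},{"grip":50,"dx":0,"dy":0.5,"dz":62,"wx":0,"wy":0,"wz":-0.435},{"grip":50,"dx":0,"dy":0.5,"dz":75,"wx":0,"wy":0,"wz":-0.435}]'
python3 -m inch '[{"grip":50,"dx":0,"dy":0,"dz":12,"wx":0,"wy":0,"wz":0},{"grip":50,"dx":0,"dy":0,"dz":24,"wx":0,"wy":0,"wz":0},{"grip":50,"dx":0,"dy":0,"dz":34,"wx":0,"wy":0,"wz":0},{"grip":50,"dx":0,"dy":0,"dz":35,"wx":0,"wy":0,"wz":0},{"grip":50,"dx":0,"dy":0,"dz":35,"wx":0,"wy":0,"wz":0}]'
python3 - <<'E'
from h import *
from cell import bot
st()
c=bot.calibration('wrist')
im,d=bot.snapshot('wrist');np.savez('wrist2.npz',im=im,d=d,**c);cv2.imwrite('pics/w2.png',im)
E
```

```text
t: 4.53
tool_pos: [579.5, -22.8, 144.8]
tcp_rot: [-0.025, -3.141, 0.0]
ft_force: [-0.1, -0.3, 0.3]
gripper_width: 49.8
t: 5.15
tool_pos: [580.3, -22.0, 110.5]
tcp_rot: [0.023, 3.141, -0.0]
ft_force: [-0.4, 0.4, 0.2]
gripper_width: 50.3
t 5.15 pos [580.3 -22.  110.5] yawy 89.16 tz [ 0. -0. -1.] F [-0.4  0.4  0.2] M [ 0.   -0.02  0.01] w 50.3 j [-0.16  0.49 -0.19  0.89 -0.   -0.15]
```

View pics/w2.png

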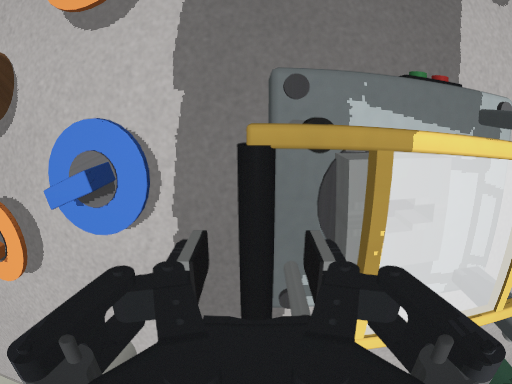

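The bar (column ~256) runs between the two pads (205 and 308), and the frame edge is clear of the right finger. Closing gently.

```bash
python3 -m inch '[{"grip":25,"dx":0,"dy":0,"dz":0,"wx":0,"wy":0,"wz":0},{"grip":14,"dx":0,"dy":0,"dz":0,"wx":0,"wy":0,"wz":0},{"grip":10,"dx":0,"dy":0,"dz":0,"wx":0,"wy":0,"wz":0},{"grip":10,"dx":0,"dy":0,"dz":0,"wx":0,"wy":0,"wz":0},{"grip":10,"dx":0,"dy":0,"dz":0,"wx":0,"wy":0,"wz":0}]' 25
python3 - <<'E'
from h import *
st()
from cell import bot
s=bot.sense();p0=s['tool_pos']
print(p0)
for th in np.arange(.1,.65,.1): print(th,np.round([ -210*np.cos(th)+210, -210*np.sin(th)],1))
E
```

```text
t: 5.82
tool_pos: [580.3, -22.0, 110.6]
tcp_rot: [0.023, 3.141, 0.0]
ft_force: [-0.1, 2.0, 5.6]
gripper_width: 15.0
t 5.825 pos [580.3 -22.  110.6] yawy 89.16 tz [ 0.001  0.    -1.   ] F [-0.1  2.   5.6] M [ 0.35  0.14 -0.01] w 15.0 j [-0.16  0.49 -0.19  0.89  0.   -0.15]
[580.32021575 -21.95349238 110.63600914]
0.1 [  1. -21.]
0.2 [  4.2 -41.7]
0.30000000000000004 [  9.4 -62.1]
0.4 [ 16.6 -81.8]
0.5 [  25.7 -100.7]
0.6 [  36.7 -118.6]
```

```bash
python3 -m inch '[{"grip":10,"dx":0,"dy":0.1,"dz":-6.3,"wx":0,"wy":0,"wz":0},{"grip":10,"dx":0,"dy":0.7,"dz":-16.8,"wx":0,"wy":0,"wz":0},{"grip":10,"dx":0,"dy":2.0,"dz":-29.3,"wx":0,"wy":0,"wz":0},{"grip":10,"dx":0,"dy":4.2,"dz":-41.7,"wx":0,"wy":0,"wz":0},{"grip":10,"dx":0,"dy":7.4,"dz":-54.8,"wx":0,"wy":0,"wz":0}]'
python3 - <<'E'
from h import *
st()
from cell import bot
s=bot.sense();p=s['tool_pos'];y=p[1]-187.5;z=p[2]-111;print(np.hypot(y,z),np.arctan2(z,-y))
E
```

```text
t: 6.45
tool_pos: [580.3, -15.0, 166.2]
tcp_rot: [0.024, 3.141, -0.002]
ft_force: [2.3, -2.2, -3.0]
gripper_width: 15.3
t 6.45 pos [580.3 -15.  166.2] yawy 89.13 tz [ 0.    -0.001 -1.   ] F [ 2.3 -2.2 -3. ] M [-0.61 -0.65  0.06] w 15.3 j [-0.15  0.44 -0.11  1.02 -0.   -0.14]
209.86610606816086 0.2662132249409411
```

Run:
```python
import numpy as np
a=0.2645
for k in range(4):
    for i in range(1,6):
        t=min(a+.09*i,2.0); print(round(t,3),np.round([210*(np.cos(a)-np.cos(t)),-210*(np.sin(t)-np.sin(a))],1))
    a=t;print()
```

```text
0.355 [  5.8 -18. ]
0.445 [ 13.1 -35.4]
0.534 [ 22.  -52.1]
0.625 [ 32.3 -67.9]
0.714 [ 44.1 -82.7]

0.804 [ 13.  -13.7]
0.894 [ 27.2 -26.2]
0.984 [ 42.4 -37.3]
1.075 [ 58.6 -47.1]
1.164 [ 75.6 -55.3]

1.254 [17.7 -6.7]
1.344 [ 35.9 -11.7]
1.434 [ 54.5 -15.1]
1.524 [ 73.3 -16.9]
1.614 [ 92.2 -16.9]

1.704 [18.8  1.7]
1.794 [37.4  5. ]
1.884 [55.6 10. ]
1.974 [73.3 16.7]
2.0 [78.2 18.8]
```

```bash
python3 -m inch '[{"grip":10,"dx":0,"dy":5.8,"dz":-18,"wx":0,"wy":0,"wz":0},{"grip":10,"dx":0,"dy":13.1,"dz":-35.4,"wx":0,"wy":0,"wz":0},{"grip":10,"dx":0,"dy":22,"dz":-52.1,"wx":0,"wy":0,"wz":0},{"grip":10,"dx":0,"dy":32.3,"dz":-67.9,"wx":0,"wy":0,"wz":0},{"grip":10,"dx":0,"dy":44.1,"dz":-82.7,"wx":0,"wy":0,"wz":0}]'
python3 - <<'E'
from h import *
st()
from cell import bot
s=bot.sense();p=s['tool_pos'];y=p[1]-188;z=p[2]-110.6;print(np.hypot(y,z),np.arctan2(z,-y))
E
```

```text
t: 7.08
tool_pos: [581.0, 26.8, 250.2]
tcp_rot: [0.026, 3.14, -0.01]
ft_force: [-0.8, -12.8, 8.1]
gripper_width: 15.0
t 7.075 pos [581.   26.8 250.2] yawy 89.03 tz [ 0.001 -0.006 -1.   ] F [ -0.8 -12.8   8.1] M [-3.03  0.05  0.02] w 15.0 j [-0.08  0.39  0.04  1.22 -0.01 -0.06]
213.28862978975903 0.7137164295333612
```

Run:
```python
import numpy as np
cy,cz=188,115.2
c=np.array([29.1,248.9])
for k in range(3):
    for i in range(1,6):
        t=.698+.09*(i+5*k);
        t=min(t,2.0)
        p=np.array([cy-210*np.cos(t),cz+210*np.sin(t)]);print(round(t,3),np.round([p[0]-c[0],-(p[1]-c[1])],1))
    c=p;print(p)
```

```text
0.788 [ 10.8 -15.2]
0.878 [ 24.8 -27.9]
0.968 [ 39.8 -39.3]
1.058 [ 55.9 -49.3]
1.148 [ 72.7 -57.8]
[101.83444838 306.70847948]
1.238 [17.6 -7. ]
1.328 [ 35.7 -12.3]
1.418 [ 54.2 -16. ]
1.508 [ 73.  -18.1]
1.598 [ 91.9 -18.4]
[193.71206679 325.12230061]
1.688 [18.8  1.4]
1.778 [37.5  4.4]
1.868 [55.8  9.1]
1.958 [73.6 15.5]
2.0 [81.7 19. ]
[275.39083567 306.15245963]
```

```bash
python3 -m inch '[{"grip":10,"dx":0,"dy":10,"dz":-15.2,"wx":0,"wy":0,"wz":0},{"grip":10,"dx":0,"dy":24.5,"dz":-27.9,"wx":0,"wy":0,"wz":0},{"grip":10,"dx":0,"dy":39.8,"dz":-39.3,"wx":0,"wy":0,"wz":0},{"grip":10,"dx":0,"dy":55.9,"dz":-49.3,"wx":0,"wy":0,"wz":0},{"grip":10,"dx":0,"dy":72.7,"dz":-57.8,"wx":0,"wy":0,"wz":0}]'
python3 - <<'E'
from h import *
st()
from cell import bot
s=bot.sense();p=s['tool_pos'];y=p[1]-188;z=p[2]-115.2;print(np.hypot(y,z),np.arctan2(z,-y))
im,d=bot.snapshot('scene');cv2.imwrite('pics/g1.png',cv2.resize(im[50:300,150:450],None,fx=2.5,fy=2.5))
E
```

```text
t: 7.7
tool_pos: [581.9, 101.8, 307.7]
tcp_rot: [0.024, 3.14, -0.003]
ft_force: [2.4, 0.5, -1.7]
gripper_width: 15.0
t 7.7 pos [581.9 101.8 307.7] yawy 89.11 tz [ 0.002 -0.002 -1.   ] F [ 2.4  0.5 -1.7] M [-0.23 -0.57  0.  ] w 15.0 j [ 0.05  0.39  0.2   1.37 -0.    0.07]
210.87852964205914 1.1496262716287857
```

View pics/g1.png

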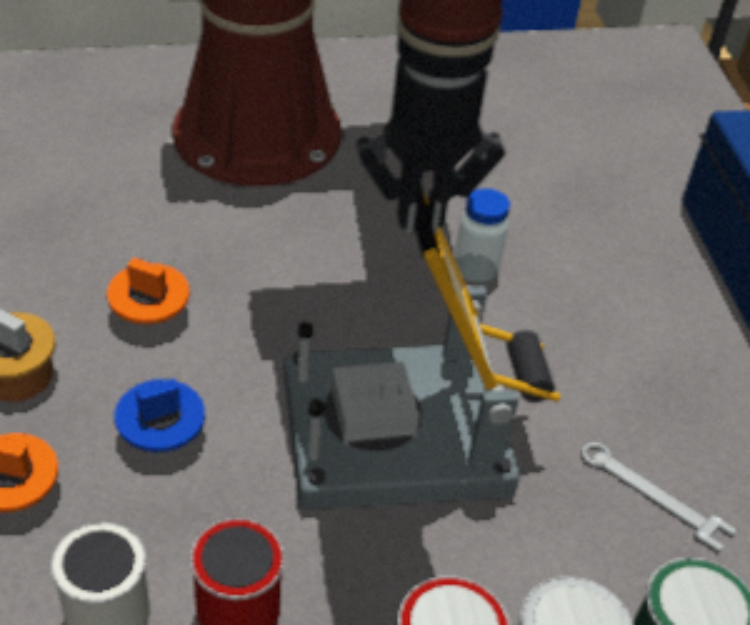

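The guard is at about 1.15 rad, held at the bar by the fingers, with low force. Carrying on.

```bash
python3 -m inch '[{"grip":10,"dx":0,"dy":17.6,"dz":-7,"wx":0,"wy":0,"wz":0},{"grip":10,"dx":0,"dy":35.7,"dz":-12.3,"wx":0,"wy":0,"wz":0},{"grip":10,"dx":0,"dy":54.2,"dz":-16,"wx":0,"wy":0,"wz":0},{"grip":10,"dx":0,"dy":73,"dz":-18.1,"wx":0,"wy":0,"wz":0},{"grip":10,"dx":0,"dy":91.9,"dz":-18.4,"wx":0,"wy":0,"wz":0}]'
python3 - <<'E'
from h import *
st()
from cell import bot
s=bot.sense();p=s['tool_pos'];y=p[1]-188;z=p[2]-115.2;print(np.hypot(y,z),np.arctan2(z,-y))
E
```

```text
t: 8.38
tool_pos: [583.0, 195.5, 323.7]
tcp_rot: [-0.023, -3.141, -0.0]
ft_force: [1.5, -1.2, -2.7]
gripper_width: 15.1
t 8.375 pos [583.  195.5 323.7] yawy 89.17 tz [-0.001  0.    -1.   ] F [ 1.5 -1.2 -2.7] M [-0.53 -0.42 -0.  ] w 15.1 j [0.2  0.45 0.32 1.44 0.   0.22]
208.6122839940974 1.6065614805567658
```

```bash
python3 -m inch '[{"grip":10,"dx":0,"dy":17,"dz":1.4,"wx":0,"wy":0,"wz":0},{"grip":10,"dx":0,"dy":34,"dz":4,"wx":0,"wy":0,"wz":0},{"grip":10,"dx":0,"dy":50,"dz":7.5,"wx":0,"wy":0,"wz":0},{"grip":10,"dx":0,"dy":64,"dz":11.8,"wx":0,"wy":0,"wz":0},{"grip":10,"dx":0,"dy":72,"dz":14.7,"wx":0,"wy":0,"wz":0}]'
python3 - <<'E'
from h import *
st()
from cell import bot
s=bot.sense();p=s['tool_pos'];y=p[1]-188;z=p[2]-115.2;print(np.hypot(y,z),np.arctan2(z,-y))
E
```

```text
t: 9.0
tool_pos: [584.1, 267.0, 308.8]
tcp_rot: [-0.022, -3.141, -0.0]
ft_force: [-2.7, -0.2, 0.6]
gripper_width: 15.2
t 9.0 pos [584.1 267.  308.8] yawy 89.19 tz [-0.001  0.    -1.   ] F [-2.7 -0.2  0.6] M [-0.33  0.43  0.01] w 15.2 j [0.31 0.51 0.38 1.44 0.   0.33]
209.08928916056453 1.9584327611879107
```

Now I'll creep to the stop and watch the force.

```bash
python3 -m inch '[{"grip":10,"dx":0,"dy":3,"dz":1.3,"wx":0,"wy":0,"wz":0},{"grip":10,"dx":0,"dy":6,"dz":2.7,"wx":0,"wy":0,"wz":0},{"grip":10,"dx":0,"dy":9,"dz":4,"wx":0,"wy":0,"wz":0},{"grip":10,"dx":0,"dy":11,"dz":5,"wx":0,"wy":0,"wz":0},{"grip":10,"dx":0,"dy":11,"dz":5,"wx":0,"wy":0,"wz":0}]'
python3 - <<'E'
from h import *
st()
from cell import bot
s=bot.sense();p=s['tool_pos'];y=p[1]-188;z=p[2]-115.2;print(np.hypot(y,z),np.arctan2(z,-y))
E
```

```text
t: 9.62
tool_pos: [584.3, 275.4, 304.9]
tcp_rot: [0.025, 3.141, -0.004]
ft_force: [-6.2, -6.9, 6.0]
gripper_width: 14.9
t 9.625 pos [584.3 275.4 304.9] yawy 89.1 tz [ 0.    -0.003 -1.   ] F [-6.2 -6.9  6. ] M [-1.63  1.23  0.08] w 14.9 j [ 0.33  0.52  0.38  1.44 -0.    0.34]
208.8965120693945 2.002631989088229
```

```bash
python3 -m inch '[{"grip":18,"dx":0,"dy":-0.5,"dz":0,"wx":0,"wy":0,"wz":0},{"grip":28,"dx":0,"dy":-0.5,"dz":0,"wx":0,"wy":0,"wz":0},{"grip":40,"dx":0,"dy":-0.5,"dz":0,"wx":0,"wy":0,"wz":0},{"grip":40,"dx":0,"dy":-0.5,"dz":-10,"wx":0,"wy":0,"wz":0},{"grip":40,"dx":0,"dy":-0.5,"dz":-35,"wx":0,"wy":0,"wz":0}]'
python3 - <<'E'
from h import *
from cell import bot
st()
im,d=bot.snapshot('scene');cv2.imwrite('pics/g2.png',cv2.resize(im[50:300,150:450],None,fx=2.5,fy=2.5))
E
```

```text
t: 10.25
tool_pos: [584.1, 276.4, 339.3]
tcp_rot: [-0.023, -3.14, 0.001]
ft_force: [0.2, -0.1, -0.9]
gripper_width: 40.1
t 10.25 pos [584.1 276.4 339.3] yawy 89.15 tz [-0.002 -0.    -1.   ] F [ 0.2 -0.1 -0.9] M [-0.02 -0.05  0.01] w 40.1 j [0.33 0.52 0.48 1.53 0.   0.34]
```

View pics/g2.png

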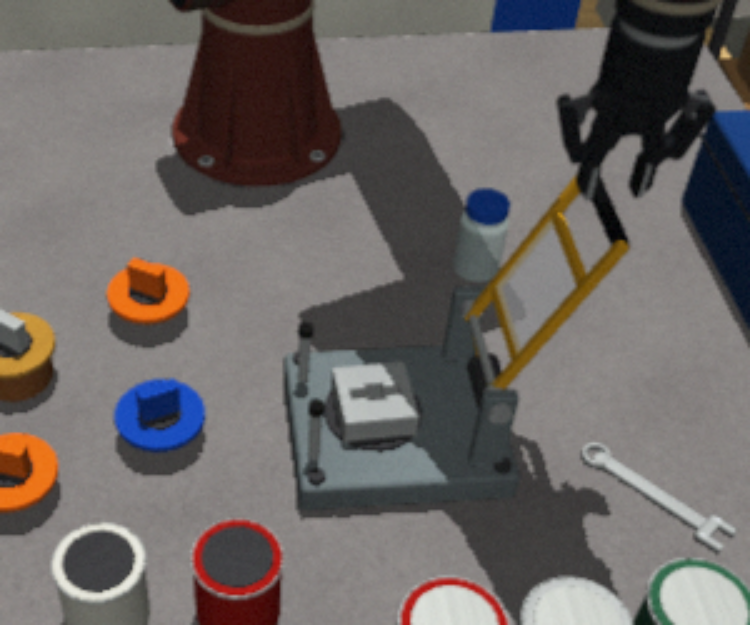

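```bash
python3 -m inch '[{"grip":40,"dx":0,"dy":0,"dz":-25,"wx":0,"wy":0,"wz":0},{"grip":40,"dx":6,"dy":-30,"dz":-25,"wx":0,"wy":0,"wz":-0.05},{"grip":40,"dx":16,"dy":-75,"dz":-25,"wx":0,"wy":0,"wz":-0.12},{"grip":50,"dx":27,"dy":-125,"dz":-20,"wx":0,"wy":0,"wz":-0.2},{"grip":50,"dx":38,"dy":-175,"dz":-10,"wx":0,"wy":0,"wz":-0.27}]'
python3 -c "
from h import *;st();print(delta([451.5,-322.5,200],down(141)))"
```

```text
t: 10.92
tool_pos: [543.9, 100.8, 350.1]
tcp_rot: [-0.404, 3.113, -0.0]
ft_force: [0.9, -0.7, -0.6]
gripper_width: 49.8
t 10.925 pos [543.9 100.8 350.1] yawy 104.79 tz [ 0.002  0.    -1.   ] F [ 0.9 -0.7 -0.6] M [ 0.02 -0.04  0.03] w 49.8 j [ 0.05  0.31  0.19  1.44 -0.   -0.21]
(array([ 197.6, -385.6,  149.8]), array([-0.0011,  0.0018, -0.632 ]))
```

```bash
python3 -m inch '[{"grip":50,"dx":22,"dy":-42,"dz":12,"wx":0,"wy":0,"wz":-0.06},{"grip":50,"dx":45,"dy":-88,"dz":30,"wx":0,"wy":0,"wz":-0.14},{"grip":50,"dx":70,"dy":-136,"dz":50,"wx":0,"wy":0,"wz":-0.22},{"grip":50,"dx":95,"dy":-185,"dz":70,"wx":0,"wy":0,"wz":-0.3},{"grip":50,"dx":120,"dy":-234,"dz":90,"wx":0,"wy":0,"wz":-0.38}]'
python3 -c "
from h import *;st();print(delta([451.5,-322.5,200],down(141)))"
```

```text
t: 11.55
tool_pos: [486.8, -156.4, 259.5]
tcp_rot: [-0.985, 2.982, -0.002]
ft_force: [1.5, -0.6, 0.7]
gripper_width: 50.1
t 11.55 pos [ 486.8 -156.4  259.5] yawy 126.56 tz [ 0.002 -0.001 -1.   ] F [ 1.5 -0.6  0.7] M [-0.01 -0.01 -0.01] w 50.1 j [-0.45  0.25 -0.14  1.18  0.   -1.09]
(array([ 127.3, -112.3,   59.6]), array([-0.0017,  0.0007, -0.2521]))
```

```bash
python3 -m inch '[{"grip":50,"dx":34,"dy":-30,"dz":16,"wx":0,"wy":0,"wz":-0.08},{"grip":50,"dx":70,"dy":-62,"dz":32,"wx":0,"wy":0,"wz":-0.16},{"grip":50,"dx":105,"dy":-93,"dz":48,"wx":0,"wy":0,"wz":-0.22},{"grip":50,"dx":124,"dy":-109,"dz":58,"wx":0,"wy":0,"wz":-0.252},{"grip":50,"dx":125,"dy":-111,"dz":59,"wx":0,"wy":0,"wz":-0.252}]'
python3 - <<'E'
from h import *
from cell import bot
st();print(delta([451.5,-322.5,160],down(141)))
c=bot.calibration('wrist')
im,d=bot.snapshot('wrist');np.savez('wrist3.npz',im=im,d=d,**c);cv2.imwrite('pics/w3.png',im)
c=bot.calibration('top')
im,d=bot.snapshot('top');np.savez('top1.npz',im=im,d=d,**c);cv2.imwrite('pics/top1.png',cv2.resize(im[130:250,140:280],None,fx=5,fy=5,interpolation=cv2.INTER_CUBIC))
E
```

```text
t: 12.18
tool_pos: [451.6, -319.6, 200.0]
tcp_rot: [1.345, -2.839, -0.0]
ft_force: [0.7, -0.0, -0.5]
gripper_width: 49.9
t 12.175 pos [ 451.6 -319.6  200. ] yawy 140.7 tz [-0.  0. -1.] F [ 0.7 -0.  -0.5] M [0.03 0.   0.01] w 49.9 j [-0.75  0.36 -0.13  1.07 -0.   -1.63]
(array([ 2.3, -1.8, 40. ]), array([ 0.0003, -0.    , -0.0053]))
```

View pics/w3.png

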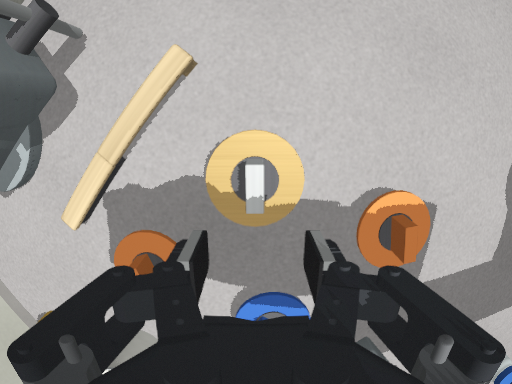

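View pics/top1.png

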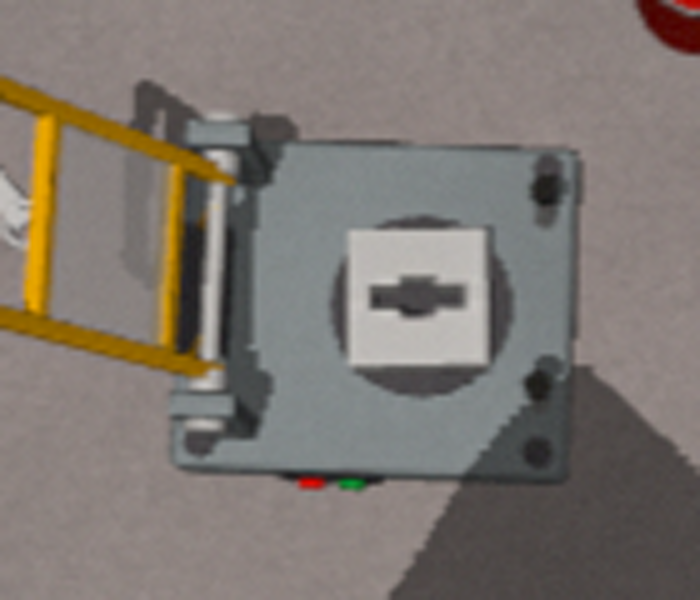

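The tang is in line with the fingers (wrist cols 246–264, rows 164–213). The top crop shows the open slot at (370–466, 297), and the guard stays open. Measuring the slot and tang.

Run:
```python
from h import *
z=load('top1');im=z['im'].astype(float).mean(-1)
# slot mask weighted darkness, within spindle face
v0,v1,u0,u1=178,202,211,237
bright=180
sub=im[v0:v1,u0:u1];print(sub.min(),np.percentile(sub,90))
hi=np.percentile(sub,80);w=np.clip(hi-15-sub,0,None)/(hi-sub.min())
W=[];X=[]
for i in range(v0,v1):
    for j in range(u0,u1):
        if w[i-v0,j-u0]>0.03: X.append(ray(z,j,i,75)[:2]);W.append(w[i-v0,j-u0])
X=np.array(X);W=np.array(W)
# keep near centre region: slot
c=np.array([580,77.]);k=(abs(X[:,0]-c[0])<20)&(abs(X[:,1]-c[1])<36);X=X[k];W=W[k]
m=(X*W[:,None]).sum(0)/W.sum();C=((X-m)*W[:,None]).T@(X-m)/W.sum();e,V=np.linalg.eigh(C);print(m,e**.5,V[:,1],np.degrees(np.arctan2(V[1,1],V[0,1])))
f=lambda x,y:(140+(x+.5)/5-.5,130+(y+.5)/5-.5)
cs=[ray(z,*f(*q),75) for q in [(348,230),(489,228),(491,366),(350,366)]];print(np.round(cs,1),np.mean(cs,0))
for q in [(370,298),(466,297)]:print(ray(z,*f(*q),75))
P=pts(z);print(P[185,212],P[185,235],P[200,222])
w3=load('wrist3')
for q in [(246,165),(264,165),(264,213),(246,213)]:print('tang',wray(w3,*q,93))
```

```text
47.666666666666664 187.66666666666666
[579.64136844  77.569947  ] [ 5.6052826  14.22020875] [-0.04499078  0.9989874 ] 92.57865196443987
[[618.3 118.6  75. ]
 [621.   36.7  75. ]
 [540.   33.4  75. ]
 [538.4 114.6  75. ]] [579.44349634  75.82081622  75.        ]
[578.40030782 104.43546581  75.        ]
[580.08072122  48.92156824  75.        ]
[590.71637847 109.5146863   74.66173509] [592.13989432  42.91201711  74.04497116] [547.27445629  79.16230209  75.12930568]
tang [ 442.87339391 -343.60230755   93.        ]
tang [ 431.04092983 -333.92921612   93.        ]
tang [ 457.97483361 -300.49330736   93.        ]
tang [ 470.31455401 -310.5773395    93.        ]
```

```bash
python3 -m inch '[{"grip":45,"dx":2.4,"dy":-1.5,"dz":20,"wx":0,"wy":0,"wz":-0.003},{"grip":45,"dx":2.4,"dy":-1.5,"dz":50,"wx":0,"wy":0,"wz":-0.003},{"grip":45,"dx":2.4,"dy":-1.5,"dz":80,"wx":0,"wy":0,"wz":-0.003},{"grip":45,"dx":2.4,"dy":-1.5,"dz":105,"wx":0,"wy":0,"wz":-0.003},{"grip":45,"dx":2.4,"dy":-1.5,"dz":120,"wx":0,"wy":0,"wz":-0.003}]'
python3 - <<'E'
from h import *
st();print(delta([451,-322.3,57],down(141)))
E
```

```text
t: 12.9
tool_pos: [452.2, -319.8, 79.9]
tcp_rot: [-1.354, 2.835, 0.0]
ft_force: [-0.9, 0.1, 1.1]
gripper_width: 45.6
t 12.9 pos [ 452.2 -319.8   79.9] yawy 141.07 tz [-0.  0. -1.] F [-0.9  0.1  1.1] M [ 0.05  0.02 -0.03] w 45.6 j [-0.75  0.47 -0.3   0.79  0.   -1.64]
(array([ 2.7, -0.6, 22.9]), array([0.0002, 0.0002, 0.0012]))
```

```bash
python3 -m inch '[{"grip":40,"dx":2.7,"dy":-0.6,"dz":12,"wx":0,"wy":0,"wz":0},{"grip":40,"dx":2.7,"dy":-0.6,"dz":22,"wx":0,"wy":0,"wz":0},{"grip":40,"dx":2.7,"dy":-0.6,"dz":22.5,"wx":0,"wy":0,"wz":0},{"grip":20,"dx":2.7,"dy":-0.6,"dz":22.5,"wx":0,"wy":0,"wz":0},{"grip":20,"dx":2.7,"dy":-0.6,"dz":22.5,"wx":0,"wy":0,"wz":0}]' 60
python3 -m inch '[{"grip":10,"dx":0,"dy":0,"dz":0,"wx":0,"wy":0,"wz":0},{"grip":8,"dx":0,"dy":0,"dz":0,"wx":0,"wy":0,"wz":0},{"grip":8,"dx":0,"dy":0,"dz":0,"wx":0,"wy":0,"wz":0},{"grip":8,"dx":0,"dy":0,"dz":0,"wx":0,"wy":0,"wz":0},{"grip":8,"dx":0,"dy":0,"dz":0,"wx":0,"wy":0,"wz":0}]' 60
python3 - <<'E'
from h import *
st()
E
```

```text
t: 13.52
tool_pos: [450.8, -323.7, 58.3]
tcp_rot: [-1.352, 2.835, -0.001]
ft_force: [-1.0, 0.2, -0.3]
gripper_width: 20.1
t: 14.15
tool_pos: [450.8, -323.7, 58.4]
tcp_rot: [-1.352, 2.835, -0.001]
ft_force: [-0.8, 0.3, 6.1]
gripper_width: 15.2
t 14.15 pos [ 450.8 -323.7   58.4] yawy 141.0 tz [ 0.001 -0.001 -1.   ] F [-0.8  0.3  6.1] M [ 0.22  0.25 -0.02] w 15.2 j [-0.75  0.5  -0.33  0.74 -0.   -1.64]
```

```bash
python3 -m inch '[{"grip":8,"dx":0,"dy":0,"dz":-10,"wx":0,"wy":0,"wz":0},{"grip":8,"dx":0,"dy":0,"dz":-30,"wx":0,"wy":0,"wz":0},{"grip":8,"dx":0,"dy":0,"dz":-60,"wx":0,"wy":0,"wz":0},{"grip":8,"dx":0,"dy":0,"dz":-95,"wx":0,"wy":0,"wz":0},{"grip":8,"dx":0,"dy":0,"dz":-130,"wx":0,"wy":0,"wz":0}]' 60
python3 - <<'E'
from h import *
from cell import bot
st();print(delta([579.5,77,190],down(182)))
c=bot.calibration('wrist')
im,d=bot.snapshot('wrist');np.savez('wrist4.npz',im=im,d=d,**c);cv2.imwrite('pics/w4.png',im)
E
```

```text
t: 14.78
tool_pos: [450.3, -323.1, 189.1]
tcp_rot: [1.353, -2.835, -0.001]
ft_force: [0.9, -0.4, -3.7]
gripper_width: 15.3
t 14.775 pos [ 450.3 -323.1  189.1] yawy 141.0 tz [-0.  0. -1.] F [ 0.9 -0.4 -3.7] M [-0.1  -0.07  0.02] w 15.3 j [-0.75  0.37 -0.15  1.05  0.   -1.64]
(array([-392.3,  151.3,   -0.8]), array([ 5.000e-04,  3.000e-04, -7.155e-01]))
```

View pics/w4.png

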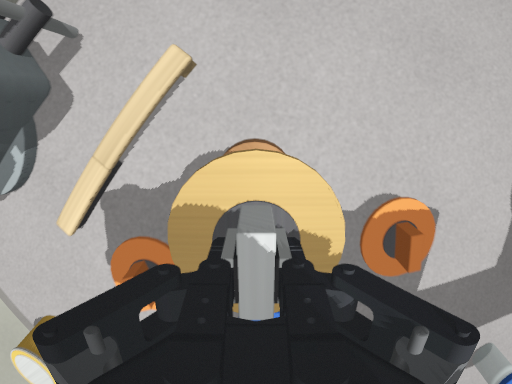

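Run:
```python
from h import *
from scipy.optimize import least_squares
z=load('wrist4');hsv=cv2.cvtColor(z['im'],cv2.COLOR_BGR2HSV)
m=((hsv[...,0]>14)&(hsv[...,0]<28)&(hsv[...,1]>100)).astype(np.uint8)
m[:,:165]=0;m[:140]=0;m[275:]=0;m[:,350:]=0
cs,_=cv2.findContours(m,cv2.RETR_EXTERNAL,cv2.CHAIN_APPROX_NONE);c=max(cs,key=cv2.contourArea)[:,0]
X=np.array([wray(z,*p,183.7)[:2] for p in c])
def fit(X):return least_squares(lambda q:np.hypot(X[:,0]-q[0],X[:,1]-q[1])-50,X.mean(0),loss='soft_l1',f_scale=.5)
r=fit(X);res=abs(r.fun);g=np.hypot(*(X-r.x).T)-50;print(r.x,np.median(abs(g)),(abs(g)<1).sum(),len(g))
s=np.array([450.3,-323.1]);R=down(141.0).as_matrix()[:2,:2];print('disc centre in tool xy',R.T@(r.x-s))
```

```text
[ 451.26258371 -322.17119449] 2.2307588440862247 206 547
disc centre in tool xy [-1.32759101 -0.1635518 ]
```

```bash
python3 -m inch '[{"grip":8,"dx":-30,"dy":12,"dz":0,"wx":0,"wy":0,"wz":-0.05},{"grip":8,"dx":-68,"dy":26,"dz":0,"wx":0,"wy":0,"wz":-0.12},{"grip":8,"dx":-110,"dy":43,"dz":0,"wx":0,"wy":0,"wz":-0.2},{"grip":8,"dx":-152,"dy":59,"dz":0,"wx":0,"wy":0,"wz":-0.28},{"grip":8,"dx":-194,"dy":75,"dz":0,"wx":0,"wy":0,"wz":-0.36}]' 60
python3 -c "
from h import *;st();print(delta([579.5,75.7,190],down(182)))"
```

```text
t: 15.45
tool_pos: [514.4, -124.0, 187.6]
tcp_rot: [1.841, -2.545, -0.001]
ft_force: [0.5, -0.0, -3.3]
gripper_width: 15.7
t 15.45 pos [ 514.4 -124.   187.6] yawy 161.77 tz [-0.  0. -1.] F [ 0.5 -0.  -3.3] M [-0.   -0.05 -0.03] w 15.7 j [-0.37  0.33 -0.22  1.02  0.   -1.63]
(array([-210. ,    0.6,   -2.4]), array([ 4.00e-04,  1.00e-04, -3.53e-01]))
```

```bash
python3 -m inch '[{"grip":8,"dx":-45,"dy":0,"dz":-2,"wx":0,"wy":0,"wz":-0.08},{"grip":8,"dx":-90,"dy":0,"dz":-2,"wx":0,"wy":0,"wz":-0.16},{"grip":8,"dx":-135,"dy":0,"dz":-2,"wx":0,"wy":0,"wz":-0.24},{"grip":8,"dx":-178,"dy":0,"dz":-2,"wx":0,"wy":0,"wz":-0.31},{"grip":8,"dx":-204,"dy":0.5,"dz":-2,"wx":0,"wy":0,"wz":-0.353}]' 60
python3 -m inch '[{"grip":8,"dx":0,"dy":0,"dz":0,"wx":0,"wy":0,"wz":0},{"grip":8,"dx":0,"dy":0,"dz":0,"wx":0,"wy":0,"wz":0},{"grip":8,"dx":0,"dy":0,"dz":0,"wx":0,"wy":0,"wz":0},{"grip":8,"dx":0,"dy":0,"dz":0,"wx":0,"wy":0,"wz":0},{"grip":8,"dx":0,"dy":0,"dz":0,"wx":0,"wy":0,"wz":0}]' 60
python3 - <<'E'
from h import *
from cell import bot
st();print(delta([579.5,75.7,150],down(182)))
im,d=bot.snapshot('scene');cv2.imwrite('pics/s5.png',cv2.resize(im[80:260,230:410],None,fx=3.3,fy=3.3))
im,d=bot.snapshot('top');cv2.imwrite('pics/t5.png',cv2.resize(im[130:250,140:280],None,fx=5,fy=5))
E
```

```text
t: 16.08
tool_pos: [578.2, 70.4, 189.4]
tcp_rot: [2.261, -2.181, -0.001]
ft_force: [0.3, -0.4, -3.9]
gripper_width: 15.0
t: 16.7
tool_pos: [578.1, 67.9, 189.9]
tcp_rot: [-2.256, 2.186, -0.0]
ft_force: [0.6, 0.6, -4.3]
gripper_width: 15.6
t 16.7 pos [578.1  67.9 189.9] yawy -178.19 tz [ 0. -0. -1.] F [ 0.6  0.6 -4.3] M [0.01 0.04 0.04] w 15.6 j [-0.01  0.42 -0.07  1.08 -0.   -1.61]
(array([-7.8, -1.6, 39.9]), array([-0.0001, -0.    , -0.0033]))
```

View pics/s5.png

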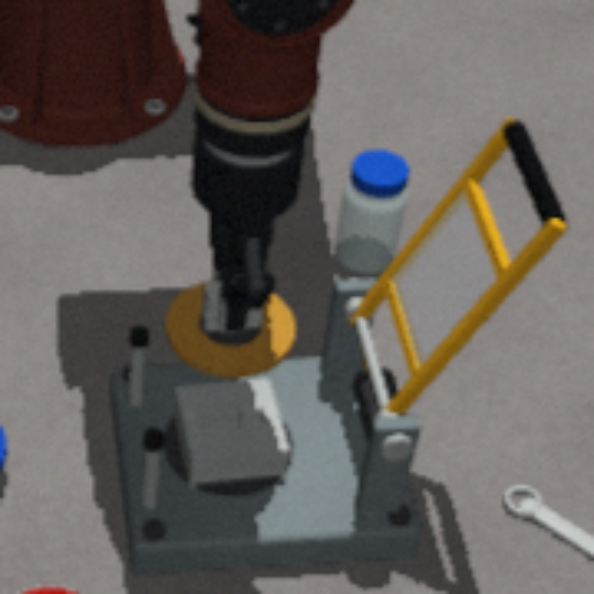

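The disc is held level above the spindle and the guard is open. Correct xy, then lower.

```bash
python3 -m inch '[{"grip":8,"dx":-5,"dy":-1.4,"dz":5,"wx":0,"wy":0,"wz":0},{"grip":8,"dx":-7.8,"dy":-1.6,"dz":20,"wx":0,"wy":0,"wz":0},{"grip":8,"dx":-7.8,"dy":-1.6,"dz":40,"wx":0,"wy":0,"wz":0},{"grip":8,"dx":-7.8,"dy":-1.6,"dz":55,"wx":0,"wy":0,"wz":0},{"grip":8,"dx":-7.8,"dy":-1.6,"dz":64,"wx":0,"wy":0,"wz":0}]' 60
python3 - <<'E'
from h import *
from cell import bot
st();print(delta([579.5,75.7,118],down(182)))
E
```

```text
t: 17.42
tool_pos: [578.9, 76.2, 124.4]
tcp_rot: [2.257, -2.184, -0.002]
ft_force: [0.1, -0.3, -2.8]
gripper_width: 15.2
t 17.425 pos [578.9  76.2 124.4] yawy -178.13 tz [-0.002 -0.    -1.   ] F [ 0.1 -0.3 -2.8] M [-0.04 -0.01 -0.  ] w 15.2 j [ 0.01  0.48 -0.16  0.93 -0.   -1.6 ]
(array([ 0.6, -0.6,  6.4]), array([ 0.0015,  0.    , -0.0023]))
```

```bash
python3 -m inch '[{"grip":8,"dx":0.5,"dy":-0.5,"dz":3,"wx":0,"wy":0,"wz":0},{"grip":8,"dx":0.5,"dy":-0.5,"dz":7,"wx":0,"wy":0,"wz":0},{"grip":8,"dx":0.5,"dy":-0.5,"dz":11,"wx":0,"wy":0,"wz":0},{"grip":8,"dx":0.5,"dy":-0.5,"dz":15,"wx":0,"wy":0,"wz":0},{"grip":8,"dx":0.5,"dy":-0.5,"dz":18,"wx":0,"wy":0,"wz":0}]' 60
python3 - <<'E'
from h import *
st();print(delta([579.5,75.7,102],down(182)))
E
```

```text
t: 18.05
tool_pos: [580.0, 75.7, 107.6]
tcp_rot: [-2.257, 2.185, -0.0]
ft_force: [-0.3, -0.4, -4.2]
gripper_width: 15.4
t 18.05 pos [580.   75.7 107.6] yawy -178.14 tz [ 0.  0. -1.] F [-0.3 -0.4 -4.2] M [ 0.01 -0.03  0.  ] w 15.4 j [ 0.    0.5  -0.18  0.89  0.   -1.6 ]
(array([-0. ,  0.5,  5.6]), array([-0.0001, -0.    , -0.0025]))
```

Inside the bore with no contact so far. Lowering through the key height.

```bash
python3 -m inch '[{"grip":8,"dx":0,"dy":0.3,"dz":2,"wx":0,"wy":0,"wz":0},{"grip":8,"dx":0,"dy":0.3,"dz":4,"wx":0,"wy":0,"wz":0},{"grip":8,"dx":0,"dy":0.3,"dz":6,"wx":0,"wy":0,"wz":0},{"grip":8,"dx":0,"dy":0.3,"dz":8,"wx":0,"wy":0,"wz":0},{"grip":8,"dx":0,"dy":0.3,"dz":9,"wx":0,"wy":0,"wz":0}]' 60
python3 - <<'E'
from h import *
st()
E
```

```text
t: 18.68
tool_pos: [579.6, 75.7, 98.7]
tcp_rot: [2.257, -2.185, -0.0]
ft_force: [0.3, -0.6, -3.5]
gripper_width: 15.1
t 18.675 pos [579.6  75.7  98.7] yawy -178.15 tz [-0. -0. -1.] F [ 0.3 -0.6 -3.5] M [-0.03  0.03 -0.01] w 15.1 j [ 0.    0.5  -0.19  0.87 -0.   -1.6 ]
```

The tool is already 3.7 mm below the key-top level with no contact, so the keys are entering the slot. Seating now.

```bash
python3 -m inch '[{"grip":8,"dx":0,"dy":0,"dz":2.5,"wx":0,"wy":0,"wz":0},{"grip":8,"dx":0,"dy":0,"dz":5,"wx":0,"wy":0,"wz":0},{"grip":8,"dx":0,"dy":0,"dz":7.5,"wx":0,"wy":0,"wz":0},{"grip":8,"dx":0,"dy":0,"dz":9.5,"wx":0,"wy":0,"wz":0},{"grip":8,"dx":0,"dy":0,"dz":10.5,"wx":0,"wy":0,"wz":0}]' 60
python3 - <<'E'
from h import *
st()
E
```

```text
t: 19.3
tool_pos: [579.6, 75.7, 88.4]
tcp_rot: [2.257, -2.185, -0.0]
ft_force: [-4.3, 0.1, 6.0]
gripper_width: 15.2
t 19.3 pos [579.6  75.7  88.4] yawy -178.14 tz [-0. -0. -1.] F [-4.3  0.1  6. ] M [-0.05  0.59 -0.04] w 15.2 j [ 0.    0.51 -0.21  0.85 -0.   -1.6 ]
```

```bash
python3 -m inch '[{"grip":8,"dx":0,"dy":0,"dz":0.4,"wx":0,"wy":0,"wz":0},{"grip":20,"dx":0,"dy":0,"dz":0.4,"wx":0,"wy":0,"wz":0},{"grip":30,"dx":0,"dy":0,"dz":0,"wx":0,"wy":0,"wz":0},{"grip":36,"dx":0,"dy":0,"dz":0,"wx":0,"wy":0,"wz":0},{"grip":36,"dx":0,"dy":0,"dz":-5,"wx":0,"wy":0,"wz":0}]' 60
python3 -m inch '[{"grip":36,"dx":0,"dy":0,"dz":-15,"wx":0,"wy":0,"wz":0},{"grip":36,"dx":0,"dy":0,"dz":-40,"wx":0,"wy":0,"wz":0},{"grip":36,"dx":0,"dy":0,"dz":-75,"wx":0,"wy":0,"wz":0},{"grip":36,"dx":0,"dy":0,"dz":-110,"wx":0,"wy":0,"wz":0},{"grip":36,"dx":30,"dy":20,"dz":-145,"wx":0,"wy":0,"wz":0}]'
python3 -m inch '[{"grip":36,"dx":40,"dy":10,"dz":-10,"wx":0,"wy":0,"wz":0},{"grip":36,"dx":85,"dy":30,"dz":-15,"wx":0,"wy":0,"wz":0},{"grip":36,"dx":130,"dy":50,"dz":-15,"wx":0,"wy":0,"wz":0},{"grip":36,"dx":175,"dy":70,"dz":-15,"wx":0,"wy":0,"wz":0},{"grip":36,"dx":200,"dy":80,"dz":-15,"wx":0,"wy":0,"wz":0}]'
python3 - <<'E'
from h import *
from cell import bot
st()
for n in ('top','scene'):
    c=bot.calibration(n);im,d=bot.snapshot(n);np.savez(n+'6.npz',im=im,d=d,**c);cv2.imwrite(f'pics/{n}6.png',im)
P=pts(load('top6'));m=(abs(P[...,0]-579.5)<48)&(abs(P[...,1]-77)<48)&(np.hypot(P[...,0]-579.5,P[...,1]-77)>25)&(np.hypot(P[...,0]-579.5,P[...,1]-77)<46)&(P[...,2]>60)
print(np.nanpercentile(P[m][:,2],[5,25,50,75,95]),m.sum())
q=P[m];A=np.c_[q[:,:2]-[579.5,77],np.ones(len(q))];print(np.linalg.lstsq(A,q[:,2],rcond=None)[0])
m=(np.hypot(P[...,0]-579.5,P[...,1]-77)<30)&(P[...,2]>105);print('tang top',np.median(P[m][:,2]))
E
```

```text
t: 19.92
tool_pos: [579.5, 75.6, 93.2]
tcp_rot: [2.257, -2.185, -0.001]
ft_force: [0.1, -0.7, -0.0]
gripper_width: 36.0
t: 20.55
tool_pos: [561.3, 45.8, 240.5]
tcp_rot: [-2.259, 2.182, -0.002]
ft_force: [0.2, -1.1, 0.3]
gripper_width: 36.1
t: 21.18
tool_pos: [486.4, -159.4, 254.7]
tcp_rot: [-2.255, 2.187, -0.002]
ft_force: [0.1, -0.5, 0.6]
gripper_width: 36.1
t 21.175 pos [ 486.4 -159.4  254.7] yawy -178.24 tz [ 0.001 -0.001 -1.   ] F [ 0.1 -0.5  0.6] M [-0.   -0.01  0.04] w 36.1 j [-0.46  0.25 -0.14  1.17 -0.   -2.06]
[76.93057132 80.15850423 82.20268549 84.05895599 86.61750991] 548
[2.83955480e-03 3.86447982e-03 8.21022924e+01]
tang top 121.03579774012411
```

View pics/top6.png

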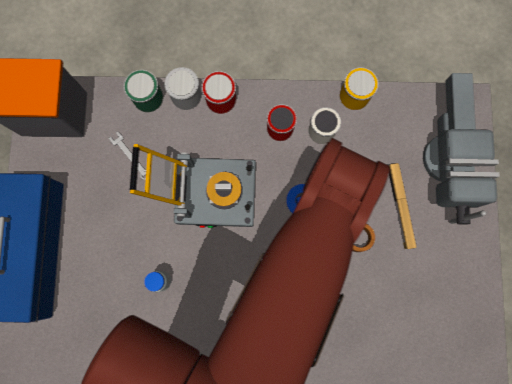

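View pics/scene6.png

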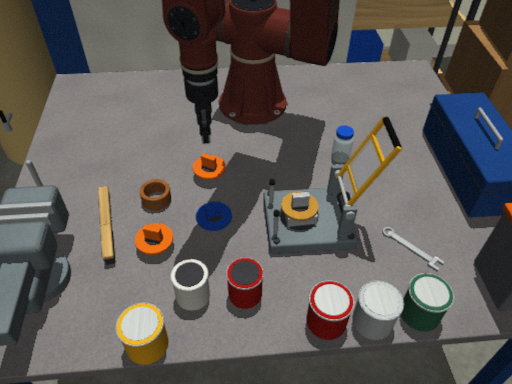

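The top and scene views show the disc level on the spindle (top px (223,188)). The guard is at rest open, the bystanders are in their old places and the arm is clear. Handing in.

```bash
python3 -c "
from cell import bot
print(bot.close_job())"
```

```text
the job is handed in; nothing more can be done
None
```

I swung the guard over to its open stop with the handle held between the fingers the whole way, at about 0.7 to 0.8 rad/s, and let go with it resting open. I then lifted the brass disc by its tang and lined its keys up with the slot seen in the pictures. It went straight down into the bore, with no turning by feel needed, and I released it. The job was handed in at about 21 s.

- **Disc seating:** The fingers met contact at 88.4 mm, exactly the height calculated for flush. Afterwards the disc's top measured 82.1 mm against 83 mm expected, level to 0.5 %. The tang's top measured 121 mm against 123 mm, within the roughly 2 mm calibration error.
- **Guard:** It read about 2.0 rad on the stop when I let go, and the final pictures still show it fully open.
- **Forces:** My readings between moves peaked at about 15 N. That was partway up, when the arc I was following was about 4 mm off in height; I corrected it and the force fell to about 3 N.
- **Bystanders:** The tins, jar, brush and spanner look unmoved by eye in the final pictures; I did not measure them. The arm is clear of everything.

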